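# Find the spacer that fits the sewing machine's gap

## Task

Try the three spacers from the tray in the gap between the fur sewing machine's fixed cheek and the stop block facing it, without forcing any of them. Leave the one that fits snugly standing in the gap, square, upright and midway along it, seated down on the two small ledges inside: one too thick does not go in, one too thin drops through between the ledges. Those that do not fit end up standing in the tray, and the thread cone and the oil bottle are not knocked over.

Things in the scene. Friction and masses are not known exactly. Their poses are not given: they have to be found in the camera images.
- machine: fur sewing machine bolted to the bench: blue base plate 260 (x) by 435 mm, 20 mm thick, from y = -75 to 360 mm; dark housing, lamp above, from y = 150 mm on. On the plate a fixed steel cheek, 60 mm long (x), 25 mm thick, top 70 mm over the bench, its gap face in the plane y = 0. Origin: on the bench, under the middle of that face; x along the gap, z up.
- gap (a point): middle of the upper edge of the cheek's gap face, 70 mm over the bench; axes as the machine's. The gap runs along x, open above and at both ends, from y = 0 to a bolted steel stop (60 mm long, as high as the cheek) at y = -20, -24 or -28 mm: unknown which; one spacer is 1 mm thinner than the gap; the next thicker is 3 mm too thick, the next thinner has 5 mm play.
- ledge (a point): middle of the inner edge of the ledge at the foot of the cheek's gap face, 38 mm over the bench, 32 mm below the gap's mouth; it juts 1.75 mm into the gap, as does a like ledge on the stop. The right spacer comes to rest with its chamfers on both ledges, underside 35 mm over the bench; one too thin drops between them down to the plate, 20 mm over the bench.
- stop_row (a point): top of the stop that faces the cheek, 70 mm over the bench, 45 mm from the cheek's face. Two spare stops of other depth are bolted beside it, centred at x = -85 and +85 mm from it, as high; they face nothing and play no part.
- spacer_thin: aluminium spacer block standing upright, the thinnest of three alike but for thickness: 40 mm wide (x), 19 mm thick (y), body 60 mm high, its two lower long edges chamfered 4 mm at 45 deg. On top, centred, a grip tab 26 mm wide (x), 12 mm thick (y), from 60 to 90 mm height, best pinched across the 26 mm. About 0.17 kg. Origin: centre of the underside, z up.
- spacer_mid: aluminium spacer block standing upright, the middle one of three alike but for thickness: 40 mm wide (x), 23 mm thick (y), body 60 mm high, its two lower long edges chamfered 4 mm at 45 deg. On top, centred, a grip tab 26 mm wide (x), 12 mm thick (y), from 60 to 90 mm height, best pinched across the 26 mm. About 0.17 kg. Origin: centre of the underside, z up.
- spacer_thick: aluminium spacer block standing upright, the thickest of three alike but for thickness: 40 mm wide (x), 27 mm thick (y), body 60 mm high, its two lower long edges chamfered 4 mm at 45 deg. On top, centred, a grip tab 26 mm wide (x), 12 mm thick (y), from 60 to 90 mm height, best pinched across the 26 mm. About 0.17 kg. Origin: centre of the underside, z up.
- tray: low dark wooden tray fixed to the bench, 120 mm (x) by 250 mm (y), rim 16 mm high, walls and floor 5 mm; the spacers stand in it in a row along y, about 80 mm apart, in unknown order. A small wooden bobbin (28 mm high) stands in it too. Origin: centre of its underside.
- thread_cone: cone of white thread on a green foot, 90 mm wide and 108 mm high, standing loose on the bench; origin at the centre of its underside, z up.
- oil: small clear oil bottle with a cap, 40 mm wide, 90 mm high, standing loose on the bench; origin at the centre of its underside, z up.
Things that resemble listed ones, but are neither listed nor needed, are in the scene too. Leave any black or purple look-alike of the spacer_mid alone. What is shaped like the spacer_thin but orange is not meant.

How it is judged:
By the outcome, as a careful person would: the job done as asked, in the order asked, and still so for the second after the job is handed in, with the robot touching nothing.
It also fails if it takes over 72 s, if anything falls off the work surface, if the arm or the gripper's body presses on something with over 40 N, if the wrist force passes 120 N, or if a joint passes its speed limit or range.

## Robot

A 6-joint arm with a two-finger parallel gripper is mounted at the origin on the work surface. World frame = base frame: x ahead of the robot, y to its left, z up, the work surface at z = 0. Lengths are in m, angles in rad, forces in N, time in s.
With the tool pointing down it reaches from about 0.3 to 0.85 m from the base axis. Payload 4.2 kg.
Tool frame: the origin (TCP) lies midway between the tips of the shut fingers; the grasp point (between the pads) lies 19 mm behind it; z points along the fingers, y is the line along which they close (so a half turn about z gives the same grasp; the last joint's range is limited). The gripper opens to 91 mm and grips with 3 to 60 N. Pads are 32 mm wide; open, the fingers measure 118 mm over their backs; the gripper's body (76 mm by 178 mm) begins 60 mm behind the grasp point.
Start: joints at [-1.295, 0.32, 1.565, -0, 1.257, -0.02], TCP at [0.168, -0.55, 0.214] pointing down, gripper open.
Joint ranges: [-3.11, 3.11], [-0.84, 2.01], [0.21, 2.61], [-1.34, 4.49], [0.05, 2.63], [-2.56, 2.56]. Speed limits (rad/s): [2.57, 2.57, 3.14, 3.14, 3.14, 3.14].

## Interface

Orientations are given as a rotation vector (axis times angle).
In Python, from plant import bot gives the robot as it stands. The module is installed in compiled form; this text tells all that it offers.
- The arm moves only by the tool drive_tool, never from a script. Its argument "plan" is a list of rows, each a list of 4 numbers: the shift along the tool's x, y, z in m, then the turn about the tool's z in rad. In form: [[x, y, z, spin], ...]. A call has 1 to 10 rows; each row is the pose to reach, as a shift and turn from the pose commanded when the call began, along the tool's axes at that moment; what a row does not reach only later rows make up. A row lasts 1/8 s, in which the tool goes at most 62.5 mm and 10.7 degrees, less where a joint would pass 70% of its speed; a pose out of reach is approached as far as the arm can. A call with a gripper value outside its range is refused whole. "fingers" is the finger opening in m, from 0 to 0.0912, set as the call begins (left out, the last holds). The fingers move at their own pace and stop on an object; "force" is the grip in N (left out, the last holds). Time passes only in rows, so rows that repeat a pose let the fingers close. It gives the time, the measured TCP pose, the force, the opening and the grip force at its end, in the units of the state.
- bot.get_obs(): the state, without advancing time (a new reading comes with each control period).
- bot.grab_frame(name): name is "scene" or "side" or "wrist"; returns the picture (384x512x3 uint8, red, green, blue); there is no depth.
- bot.camera_params(name): a dict with "fx", "fy", "cx", "cy" (pixels), "origin" and "attitude" of the camera in the world. Camera axes: x right, y up, looking along -z (the intrinsics and any distortion apply to the point x, -y, -z); pixel columns grow to the right and rows downward; lengths in m; the calibration is good to about 2 mm. The wrist camera is an equidistant fisheye: a pixel r from the principal point sees the ray r / f radians off the axis. A picture is of the moment at which its call begins: read the wrist's pose just before it. camera_params takes no time and is no camera call; for the wrist camera it gives the pose at the moment of the call.
- bot.sign_off(): hands the job in; it is judged then, once.
Trained networks look in the newest picture that a camera, given by its name, has taken for a name from the list of things; names that differ only in an ending like _2 or _b are one class to them, and where a whole thing is asked for, a point or a joint stands for the part that bears it (a point fixed in the world has none). Each returns a list of dicts, best first, with "p" (0 to 1); they miss things now and then, are a little off and sometimes report something else, mostly with a low value. They report only what shows in the picture. A call takes as long as a camera call. They do not tell look-alikes from the thing itself.
- bot.search_frame(name, camera): "at" ([x, y, z] in m, in world coordinates, good to about 4 mm: the middle of the surface that is visible of it).
The state is a dict: "t": time; "q": joint angles; "joint_vel": joint speeds; "effort": joint torques, N m; "ee_pos": TCP position; "orientation": TCP orientation; "ft_force": force on the tool from outside, world axes, zero at the start; "ft_torque": the same for the moment, N m; "grip_width": opening from 0.0 (shut) to 1.0 (fully open); "grasp_force": force on a finger pad.
Only numpy, scipy, OpenCV 4.12 (cv2) and the standard library are available. Lean on these libraries where they do the work, as an engineer would, in place of code of your own. Each camera call takes 0.05 s, during which the arm holds its last target. There are 200 camera calls.

## Working session

There is one attempt and no reset: what is moved stays moved. The work goes in short steps, Python scripts to look and compute and a tool call to move; the robot and the scene stay as the last step left them, time stands still between calls to the robot, and variables do not carry over. Pictures are saved under pics/ and viewed, at most 10 in all, crops included, and the job is handed in when it is done.

Besides the shell and the picture viewer there is one more tool, called after "Call:" as name(argument=value, ...) on one line, values as JSON. drive_tool: Moves the arm, as the interface text tells. Its arguments: {"type":"object","properties":{"plan":{"type":"array","items":{"type":"array","items":{"type":"number"}}},"fingers":{"type":"number"},"force":{"type":"number"}},"required":["plan"]}

```bash
mkdir -p pics
cat > h.py <<'E'
from plant import bot
import numpy as np, cv2
from scipy.spatial.transform import Rotation as R
E
python3 - <<'E'
from h import *
o=bot.get_obs(); print(o['t'],o['ee_pos'],o['orientation'])
for c in ["scene","side"]:
    im=bot.grab_frame(c); cv2.imwrite(f"pics/{c}0.png",im[:,:,::-1])
    print(c,bot.camera_params(c))
    for n in ["spacer_thin","spacer_mid","spacer_thick","tray","gap","stop_row","ledge","machine","thread_cone","oil"]:
        print(n,[(np.round(d['at'],3).tolist(),round(d['p'],2)) for d in bot.search_frame(n,c)])
E
```

```text
0.0 [ 0.16746841 -0.54955991  0.21312476] [-3.10560165e+00 -4.62640217e-01  3.80488854e-04]
scene {'fx': 363.31356957650706, 'fy': 363.31356957650706, 'cx': 253.9743825076115, 'cy': 189.9652050094826, 'origin': array([ 0.9496487 , -0.05187142,  0.59284859]), 'attitude': array([0.50601838, 0.5222881 , 1.51054146])}
spacer_thin [([0.486, -0.095, 0.061], 0.77), ([0.366, -0.133, 0.048], 0.63), ([0.37, -0.06, 0.05], 0.58)]
spacer_mid [([0.62, -0.205, 0.052], 0.73), ([0.364, -0.233, 0.051], 0.72), ([0.495, -0.254, 0.056], 0.69)]
spacer_thick [([0.502, -0.175, 0.06], 0.95)]
tray [([0.5, -0.166, 0.005], 0.6)]
gap [([0.541, 0.286, 0.025], 0.8)]
stop_row [([0.542, 0.289, 0.024], 0.55), ([0.501, -0.168, 0.002], 0.37)]
ledge [([0.545, 0.288, 0.025], 0.56)]
machine [([0.545, 0.288, 0.022], 0.8)]
thread_cone [([0.773, -0.05, 0.006], 0.88), ([0.724, -0.188, 0.056], 0.19)]
oil [([0.725, -0.188, 0.052], 0.79)]
side {'fx': 431.78040705393204, 'fy': 431.78040705393204, 'cx': 258.5388759732827, 'cy': 187.89511049633472, 'origin': array([0.3490487 , 0.54463929, 0.72242026]), 'attitude': array([ 0.17571413, -1.0352176 , -2.60614807])}
spacer_thin [([0.476, -0.083, 0.056], 0.82), ([0.358, -0.131, 0.058], 0.72), ([0.362, -0.044, 0.056], 0.57)]
spacer_mid [([0.614, -0.2, 0.052], 0.8), ([0.359, -0.226, 0.059], 0.79), ([0.485, -0.251, 0.062], 0.6)]
spacer_thick [([0.486, -0.166, 0.062], 0.92), ([0.755, -0.04, 0.031], 0.71)]
tray [([0.466, -0.146, 0.006], 0.77), ([0.754, -0.039, 0.029], 0.36)]
gap [([0.447, 0.383, 0.209], 0.69), ([0.485, -0.253, 0.064], 0.3)]
stop_row [([0.443, 0.382, 0.211], 0.7)]
ledge [([0.446, 0.383, 0.208], 0.56)]
machine [([0.444, 0.38, 0.209], 0.81)]
thread_cone [([0.753, -0.04, 0.032], 0.7)]
oil [([0.706, -0.181, 0.054], 0.63)]
```

View pics/scene0.png

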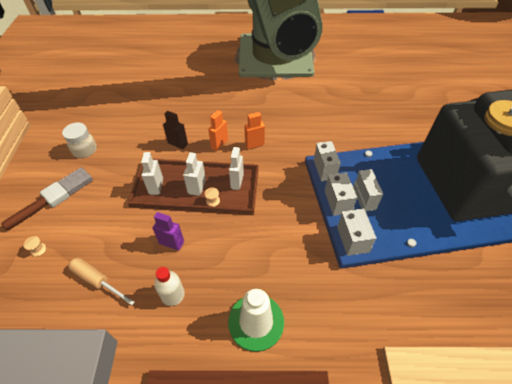

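View pics/side0.png

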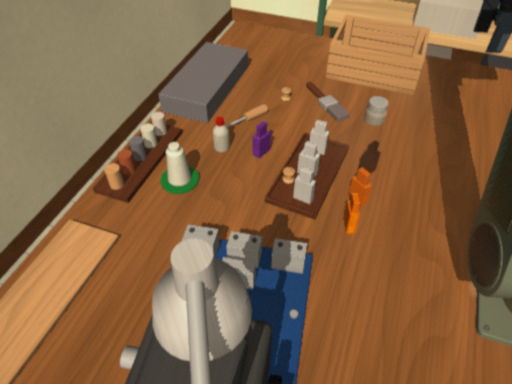

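The scene view shows these candidates:
- **Pale spacers in the tray:** (152,172), (195,173), (236,167). These are the ones I want.
- **Look-alikes to leave alone:** orange (218,131) and (255,130), black (175,128), purple (168,232).
- **Fixture:** the cheek is at (369,189), the stop facing it at (341,190), and the spare stops at (327,158) and (357,232).

Next I'll move the wrist camera to look from above.

```bash
cat >> h.py <<'E'
def pix2plane(cp,uv,z,fish=False):
    uv=np.atleast_2d(np.array(uv,float))
    x=(uv[:,0]-cp['cx'])/cp['fx']; y=(uv[:,1]-cp['cy'])/cp['fy']
    if fish:
        r=np.hypot(x,y)+1e-12; s=np.sin(r)/r; d=np.c_[x*s,-y*s,-np.cos(r)]
    else: d=np.c_[x,-y,-np.ones(len(x))]
    d=R.from_rotvec(cp['attitude']).apply(d); o=np.array(cp['origin'])
    return o+d*((z-o[2])/d[:,2])[:,None]
def proj(cp,P,fish=False):
    p=R.from_rotvec(cp['attitude']).inv().apply(np.atleast_2d(P)-cp['origin'])
    a,b,c=p[:,0],-p[:,1],-p[:,2]
    if fish:
        h=np.hypot(a,b)+1e-12; k=np.arctan2(h,c)/h
    else: k=1/c
    return np.c_[cp['cx']+cp['fx']*a*k, cp['cy']+cp['fy']*b*k]
def move(target,yaw_y=None,pos=None,rv=None):
    """shift in tool axes to bring TCP to target; spin to bring tool y along world angle yaw_y (mod pi)"""
    o=bot.get_obs(); p=np.array(o['ee_pos'] if pos is None else pos); r=R.from_rotvec(o['orientation'] if rv is None else rv)
    s=r.inv().apply(np.array(target)-p); sp=0
    if yaw_y is not None:
        w=r.inv().apply([np.cos(yaw_y),np.sin(yaw_y),0]); sp=np.arctan2(-w[0],w[1]); sp=(sp+np.pi/2)%np.pi-np.pi/2
    print('p',np.round(p,4),'shift',np.round(s,4),'spin',round(sp,4),'q',np.round(o['q'],2),'t',o['t'])
    return s,sp
E
python3 - <<'E'
from h import *
cp=bot.camera_params("scene")
print(np.round(pix2plane(cp,[[342,186],[369,180],[324,150],[353,222]],.07),3))
move([.50,-.05,.33],0.0)
print(bot.camera_params('wrist'))
E
```

```text
[[0.538 0.102 0.07 ]
 [0.524 0.154 0.07 ]
 [0.447 0.08  0.07 ]
 [0.616 0.11  0.07 ]]
p [ 0.1676 -0.55    0.214 ] shift [ 0.4637 -0.3814 -0.1161] spin -1.275 q [-1.3   0.32  1.56  0.    1.26 -0.02] t 1.1
{'fx': 297.3186396354542, 'fy': 297.3186396354542, 'cx': 257.0086630383193, 'cy': 194.14222476641532, 'origin': array([ 0.24833353, -0.52515468,  0.38502852]), 'attitude': array([-0.26058417,  0.19223846, -1.26457328])}
```

Call:
drive_tool(plan=[[0.05,-0.04,-0.04,-0.14],[0.1,-0.08,-0.08,-0.3],[0.15,-0.12,-0.1,-0.45],[0.2,-0.16,-0.116,-0.6],[0.25,-0.2,-0.116,-0.75],[0.3,-0.24,-0.116,-0.9],[0.35,-0.28,-0.116,-1.05],[0.4,-0.32,-0.116,-1.2],[0.44,-0.36,-0.116,-1.275],[0.464,-0.381,-0.116,-1.275]], fingers=0.06)

```text
t: 2.35
ee_pos: [0.5003, -0.0499, 0.3302]
orientation: [2.22, 2.221, 0.0]
ft_force: [-0.1, -0.6, 0.2]
grip_width: 0.657
grasp_force: 0.0
```

Run:
```python
from h import *
o=bot.get_obs();cp=bot.camera_params('wrist');im=bot.grab_frame('wrist'); cv2.imwrite("pics/w1.png",im[:,:,::-1])
print(o['t'],o['ee_pos'],o['orientation'],o['joint_vel'],cp)
```

```text
2.35 [ 0.50030498 -0.04991205  0.33018057] [2.22012419e+00 2.22141860e+00 3.52826825e-04] [ 0.94929643  0.32339654 -0.38345583 -0.00394045  0.05488469  0.95698639] {'fx': 297.3186396354542, 'fy': 297.3186396354542, 'cx': 257.0086630383193, 'cy': 194.14222476641532, 'origin': array([0.49992947, 0.03498091, 0.5011917 ]), 'attitude': array([-3.02726538e-01, -1.71305383e-04,  8.27851999e-04])}
```

View pics/w1.png

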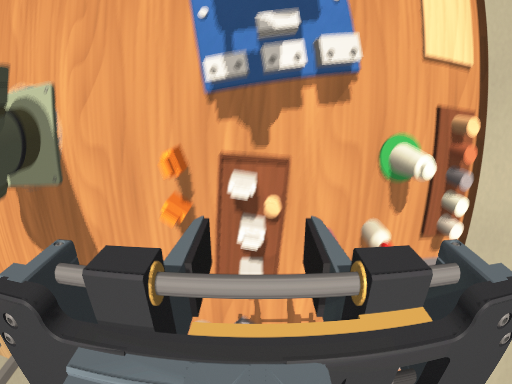

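The wrist view shows the cheek at (278,22), the facing stop at (284,55) and the tray spacers at (242,183), (251,232) and (251,265). I'll move closer to the gap.

Call:
drive_tool(plan=[[0.03,0.01,0.03,0],[0.06,0.02,0.06,0],[0.09,0.03,0.09,0],[0.1,0.03,0.11,0],[0.1,0.03,0.11,0],[0.1,0.03,0.11,0]])

```text
t: 3.15
ee_pos: [0.53, 0.0477, 0.2209]
orientation: [2.221, 2.22, 0.002]
ft_force: [0.4, -0.4, -0.1]
grip_width: 0.66
grasp_force: 0.0
```

Run:
```python
from h import *
o=bot.get_obs();cp=bot.camera_params('wrist');im=bot.grab_frame('wrist'); cv2.imwrite("pics/w2.png",im[:,:,::-1])
print(o['t'],o['ee_pos'],o['orientation'],np.abs(o['joint_vel']).max(),cp['origin'],cp['attitude'])
cv2.imwrite("pics/w2c.png",cv2.resize(im[0:200,130:400],None,fx=2.9,fy=2.9,interpolation=cv2.INTER_CUBIC)[:,:,::-1])
```

```text
3.15 [0.53000595 0.04767389 0.22091911] [2.22082538e+00 2.22014474e+00 1.51774950e-03] 0.008051377587877712 [0.52957501 0.13249976 0.39195493] [-3.02475757e-01 -8.47422821e-04 -2.52511942e-04]
```

View pics/w2c.png

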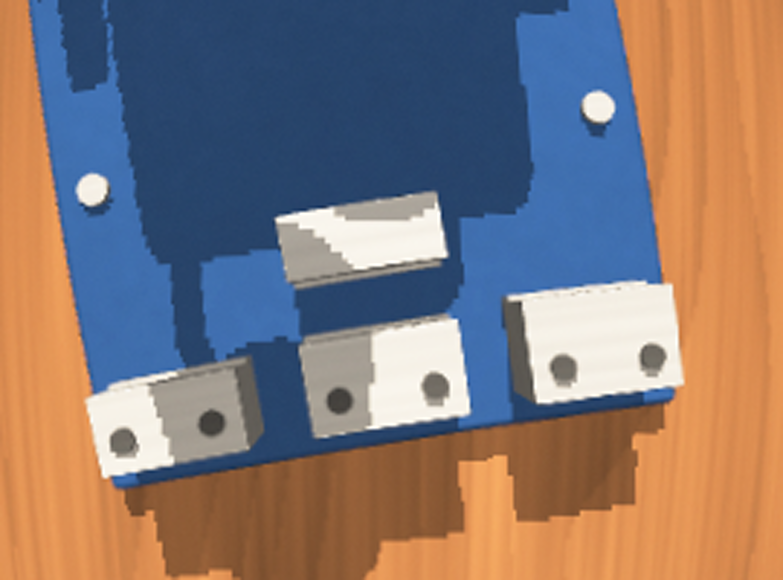

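The crop shows the cheek's top edge at the gap running (288,282)–(446,258) and the stop's edge running (300,343)–(457,320). I'll convert these to world coordinates.

Run:
```python
from h import *
cp=bot.camera_params('wrist')
im=cv2.cvtColor(cv2.imread('pics/w2.png'),cv2.COLOR_BGR2GRAY)
c=np.array([[276,217],[436,193],[446,258],[288,281],[300,342],[457,319],[470,412],[313,437]],float)/2.9+[129.5,-.5]
P=pix2plane(cp,c,.07,True); print(np.round(P,4))
for i,j in [(0,1),(3,2),(4,5),(7,6)]:
    d=P[j]-P[i]; print(np.linalg.norm(d),np.arctan2(d[1],d[0]))
u=(P[2]-P[3]);u/=np.linalg.norm(u);n=np.array([-u[1],u[0],0])
print('gap',(P[[2,3]].mean(0)-P[[4,5]].mean(0))@n,'cheek th',(P[[0,1]].mean(0)-P[[2,3]].mean(0))@n,'mid offset along',(P[[2,3]].mean(0)-P[[4,5]].mean(0))@u,'stop depth',(P[[4,5]].mean(0)-P[[6,7]].mean(0))@n)
# resampled profile across the gap: rectified top-plane patch, 0.25mm/px
m=P[[2,3]].mean(0); print('m',m)
gx=np.arange(-.045,.045,.00025); gy=np.arange(.03,-.075,-.00025)
X=m+gx[None,:,None]*u+gy[:,None,None]*n
uv=proj(cp,X.reshape(-1,3),True).reshape(len(gy),len(gx),2).astype(np.float32)
b=cv2.remap(cv2.imread('pics/w2.png'),uv[...,0],uv[...,1],cv2.INTER_CUBIC)
for k in range(-40,30,5): cv2.putText(b,str(k),(0,int((.03-k/1000)/.00025)+4),0,.4,(0,0,255)); cv2.line(b,(28,int((.03-k/1000)/.00025)),(36,int((.03-k/1000)/.00025)),(0,0,255))
cv2.imwrite('pics/rect.png',b)
```

```text
[[0.4957 0.1654 0.07  ]
 [0.5544 0.1743 0.07  ]
 [0.5581 0.1498 0.07  ]
 [0.5    0.1412 0.07  ]
 [0.5043 0.1183 0.07  ]
 [0.5624 0.127  0.07  ]
 [0.5678 0.092  0.07  ]
 [0.5087 0.0823 0.07  ]]
0.05930841519017586 0.14954886226869618
0.05874229882323849 0.14635331444158858
0.05879150971051632 0.14859046226568
0.05994313705979937 0.16218230018949473
gap 0.02324598030896343 cheek th 0.024676008095438823 mid offset along -0.0008646457014897047 stop depth 0.035854876586391214
m [0.5290873 0.1455007 0.07     ]
```

View pics/rect.png

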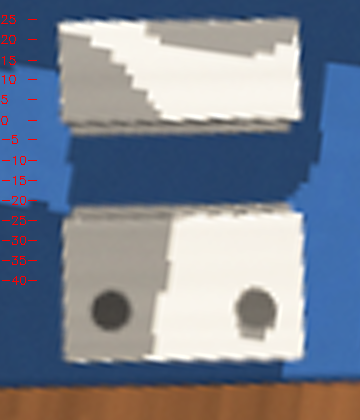

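The gap measures about 23–24 mm, so it is the 24 mm one and spacer_mid should fit. Machine yaw is about 0.148 rad. Next I'll look over the tray.

Call:
drive_tool(plan=[[-0.05,-0.01,-0.02,0],[-0.1,-0.02,-0.02,0],[-0.15,-0.03,-0.02,0],[-0.2,-0.04,-0.02,0],[-0.25,-0.04,-0.02,0],[-0.29,-0.04,-0.02,0],[-0.31,-0.04,-0.02,0],[-0.31,-0.04,-0.02,0],[-0.31,-0.04,-0.02,0]])

```text
t: 4.32
ee_pos: [0.4895, -0.2607, 0.2402]
orientation: [-2.22, -2.222, -0.001]
ft_force: [0.5, 0.0, 0.2]
grip_width: 0.658
grasp_force: 0.0
```

Run:
```python
from h import *
o=bot.get_obs();cp=bot.camera_params('wrist');im=bot.grab_frame('wrist'); cv2.imwrite("pics/w3.png",im[:,:,::-1])
print(o['t'],o['ee_pos'],o['orientation'],np.abs(o['joint_vel']).max(),cp['origin'],cp['attitude'])
for n in ["spacer_thin","spacer_mid","spacer_thick"]:
        print(n,[(np.round(d['at'],3).tolist(),round(d['p'],2)) for d in bot.search_frame(n,'wrist')])
cv2.imwrite("pics/w3c.png",cv2.resize(im[20:220,150:350],None,fx=3,fy=3,interpolation=cv2.INTER_CUBIC)[:,:,::-1])
```

```text
4.325 [ 0.48951609 -0.26067424  0.24018289] [-2.22048092e+00 -2.22193319e+00 -9.75077845e-04] 0.013519393384532561 [ 0.4892468  -0.1759866   0.41129684] [-0.30154086  0.00046318  0.00098123]
spacer_thin [([0.477, -0.103, 0.067], 0.78), ([0.368, -0.063, 0.058], 0.7), ([0.369, -0.141, 0.06], 0.68)]
spacer_mid [([0.36, -0.228, 0.058], 0.92), ([0.609, -0.205, 0.06], 0.92)]
spacer_thick [([0.488, -0.176, 0.066], 0.72)]
```

View pics/w3c.png

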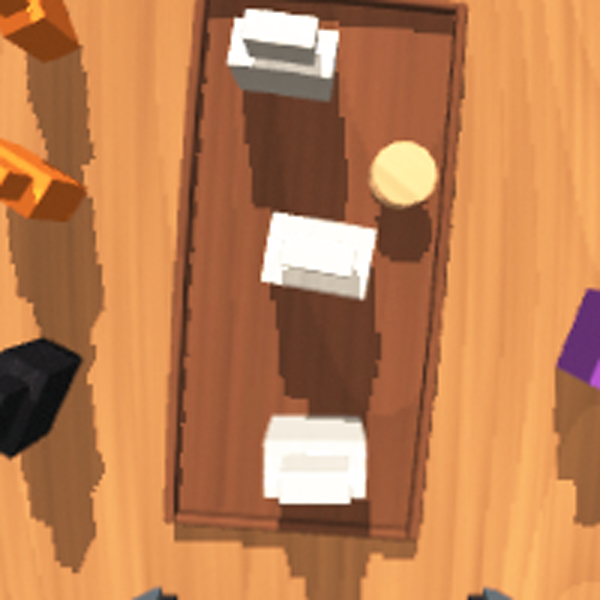

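Run:
```python
from h import *
cp=bot.camera_params('wrist')
im=cv2.imread('pics/w3.png')
f=lambda c: np.array(c,float)/3+[149.67,19.67]
P=pix2plane(cp,f([[272,212],[377,228],[367,298],[262,281]]),.065,True)
print(np.round(P,4)); print([np.linalg.norm(P[i]-P[j]) for i,j in [(0,1),(1,2),(2,3),(3,0)]])
T=[]
for (x,y,a) in [(.477,-.103,-.1),(.488,-.176,-.13),(.485,-.252,0)]:
  for z in (.095,.065):
    gx=np.arange(-.03,.03,.0002); gy=np.arange(.025,-.025,-.0002)
    u=np.array([np.cos(a),np.sin(a),0]);n=np.array([-u[1],u[0],0])
    X=np.array([x,y,z])+gx[None,:,None]*u+gy[:,None,None]*n
    uv=proj(cp,X.reshape(-1,3),True).reshape(len(gy),len(gx),2).astype(np.float32)
    b=cv2.remap(im,uv[...,0],uv[...,1],cv2.INTER_CUBIC)
    b=np.clip((b.astype(float)/255)**2*255,0,255).astype(np.uint8)
    for k in range(-20,25,5):
        r=int((.025-k/1000)/.0002); cv2.line(b,(0,r),(6 if k else 14,r),(0,255,0)); c=int((k/1000+.03)/.0002); cv2.line(b,(c,0),(c,6 if k else 14),(0,255,0))
    T.append(b)
o=np.vstack([np.hstack([T[0],T[2]]),np.hstack([T[4],T[1]]),np.hstack([T[3],T[5]])])
o=np.vstack([np.hstack(T[0::2]),np.hstack(T[1::2])])
cv2.imwrite('pics/rect3.png',cv2.resize(o,(792,440)))
```

```text
[[ 0.47   -0.1595  0.065 ]
 [ 0.5101 -0.1657  0.065 ]
 [ 0.5065 -0.1929  0.065 ]
 [ 0.4661 -0.1863  0.065 ]]
[np.float64(0.04052528932942509), np.float64(0.0275009922692975), np.float64(0.040910385110298694), np.float64(0.027076943788031112)]
```

View pics/rect3.png

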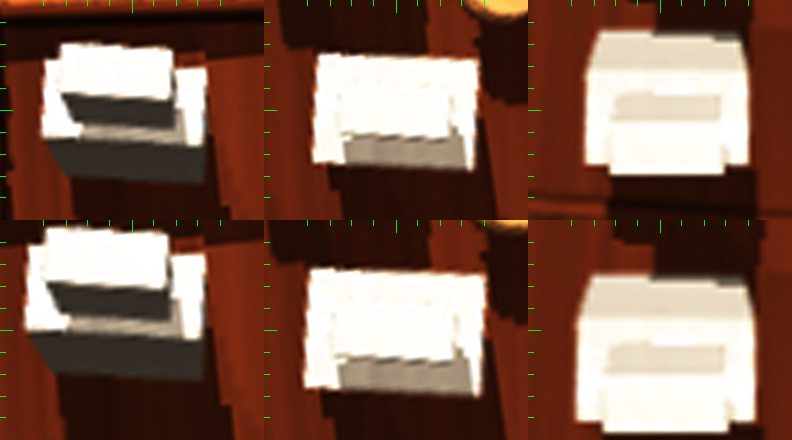

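The middle spacer is about 27 mm (thick) and the top one about 20 mm (thin). The bottom one, at about (0.4865, −0.2605), measures about 23 mm, so that is mid. I'll grasp it.

Call:
drive_tool(plan=[[0,-0.003,0.04,0],[0,-0.003,0.08,0],[0,-0.003,0.12,0],[0,-0.003,0.15,0],[0,-0.003,0.165,0],[0,-0.003,0.17,0],[0,-0.003,0.17,0]])

```text
t: 5.4
ee_pos: [0.4871, -0.262, 0.0707]
orientation: [2.22, 2.221, 0.001]
ft_force: [0.2, 0.5, 0.2]
grip_width: 0.661
grasp_force: 0.0
```

Call:
drive_tool(plan=[[0,0,0,0],[0,0,0,0],[0,0,0,0],[0,0,0,0],[0,0,0,0],[0,0,0,0]], fingers=0.01, force=25)

```text
t: 6.15
ee_pos: [0.4866, -0.2619, 0.0702]
orientation: [2.221, 2.221, -0.0]
ft_force: [-1.0, 0.8, 2.3]
grip_width: 0.284
grasp_force: 25.0
```

Call:
drive_tool(plan=[[0,0,-0.03,0],[0,0,-0.08,0],[0.03,0,-0.13,0],[0.08,0.01,-0.145,-0.05],[0.13,0.015,-0.145,-0.1],[0.18,0.02,-0.145,-0.148],[0.23,0.03,-0.145,-0.148],[0.28,0.035,-0.145,-0.148],[0.33,0.0446,-0.145,-0.148],[0.37,0.0446,-0.145,-0.148]])

```text
t: 7.4
ee_pos: [0.531, 0.1102, 0.2141]
orientation: [-2.05, -2.38, 0.001]
ft_force: [-0.2, 0.2, -2.5]
grip_width: 0.281
grasp_force: 25.0
```

Run:
```python
from h import *
move([.5312,.1326,.165],.148)
```

```text
p [0.531  0.1102 0.2141] shift [0.0222 0.0035 0.0491] spin 0.0009 q [0.18 0.27 1.64 0.   1.24 0.03] t 7.4
```

Call:
drive_tool(plan=[[0.012,0.002,0.02,0],[0.022,0.0035,0.04,0],[0.022,0.0035,0.049,0],[0.022,0.0035,0.049,0],[0.022,0.0035,0.049,0],[0.022,0.0035,0.049,0]])

```text
t: 8.15
ee_pos: [0.5318, 0.1301, 0.1667]
orientation: [2.051, 2.378, 0.002]
ft_force: [-1.1, -1.2, -1.8]
grip_width: 0.28
grasp_force: 25.0
```

Run:
```python
from h import *
move([.5312,.1326,.165],.148)
for c in ('wrist','scene'):
    im=bot.grab_frame(c); cv2.imwrite(f"pics/{c}4.png",im[:,:,::-1])
s=cv2.imread('pics/scene4.png')[110:270,290:450]; w=cv2.imread('pics/wrist4.png')[100:340,157:357]
cv2.imwrite('pics/c4.png',np.hstack([cv2.resize(s,(400,400),interpolation=cv2.INTER_CUBIC),cv2.resize(w,(400,400),interpolation=cv2.INTER_CUBIC)]))
```

```text
p [0.5318 0.1301 0.1667] shift [ 0.0025 -0.0002  0.0017] spin -0.0007 q [ 0.22  0.31  1.7  -0.    1.13  0.07] t 8.15
```

View pics/c4.png

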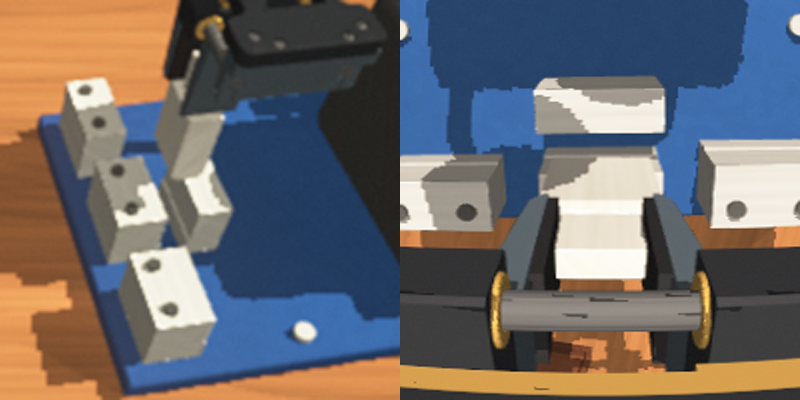

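```bash
cat > m.py <<'E'
from h import *
cp=bot.camera_params('wrist');o=bot.get_obs();p=np.array(o['ee_pos']);r=R.from_rotvec(o['orientation'])
def q(c,z):
    uv=np.array([[157+c[0]/2-.25,100+c[1]*.6-.2]])
    return np.round(r.inv().apply(pix2plane(cp,uv,z,True)-p)[0]*1000,1), np.round(pix2plane(cp,uv,z,True)[0],4)
z=p[2]
for n,c,zz in [('tab back',(200,245),z+.0248),('tab front',(200,278),z+.0248),('tab left',(557,262),0),]:
    if zz: print(n,q((c[0],c[1]),zz))
print('tab L/R',q((157,262),z+.0248),q((246,262),z+.0248))
print('shoulder back',q((200,201),z-.0052),'face/chamfer line',q((200,160),z-.0612),'underside',q((200,148),z-.0652))
print('body L/R',q((140,190),z-.0052),q((263,190),z-.0052))
print('cheek front L/R',q((135,133),.07),q((265,133),.07))
E
python3 m.py
```

```text
tab back (array([  8.8,  -0.4, -24.8]), array([0.5299, 0.1389, 0.1913]))
tab front (array([ -4. ,  -0.4, -24.8]), array([0.5318, 0.1262, 0.1913]))
tab L/R (array([  2.2, -12.5, -24.8]), array([0.5189, 0.1306, 0.1913])) (array([  2.2,  12.5, -24.8]), array([0.5437, 0.1343, 0.1913]))
shoulder back (array([12.3, -0.5,  5.2]), array([0.5294, 0.1423, 0.1613])) face/chamfer line (array([11. , -0.5, 61.2]), array([0.5295, 0.1411, 0.1053])) underside (array([16. , -0.6, 65.2]), array([0.5288, 0.146 , 0.1013]))
body L/R (array([ 16.8, -19.6,   5.2]), array([0.5098, 0.144 , 0.1613])) (array([16.8, 19.6,  5.2]), array([0.5486, 0.1497, 0.1613]))
cheek front L/R (array([ 15.6, -30.9,  96.5]), array([0.4989, 0.1412, 0.07  ])) (array([15.6, 29.7, 96.5]), array([0.5588, 0.1501, 0.07  ]))
```

Call:
drive_tool(plan=[[0.0026,-0.0006,0.01,0],[0.0026,-0.0006,0.02,0],[0.0026,-0.0006,0.028,0],[0.0026,-0.0006,0.031,0],[0.0026,-0.0006,0.034,0],[0.0026,-0.0006,0.036,0],[0.0026,-0.0006,0.036,0]])

```text
t: 9.12
ee_pos: [0.5305, 0.1328, 0.1299]
orientation: [2.051, 2.379, -0.0]
ft_force: [0.3, -1.0, -2.4]
grip_width: 0.283
grasp_force: 25.0
```

Call:
drive_tool(plan=[[0,0,0.002,0],[0,0,0.004,0],[0,0,0.006,0],[0,0,0.008,0],[0,0,0.008,0]])

```text
t: 9.75
ee_pos: [0.5303, 0.1328, 0.1216]
orientation: [2.051, 2.38, -0.001]
ft_force: [0.4, -0.7, -2.0]
grip_width: 0.285
grasp_force: 25.0
```

Call:
drive_tool(plan=[[0,0,0.003,0],[0,0,0.006,0],[0,0,0.009,0],[0,0,0.012,0],[0,0,0.015,0],[0,0,0.017,0],[0,0,0.019,0],[0,0,0.019,0]])

```text
t: 10.75
ee_pos: [0.5303, 0.1328, 0.1027]
orientation: [2.051, 2.38, -0.0]
ft_force: [0.5, -1.7, -3.3]
grip_width: 0.281
grasp_force: 25.0
```

Bottom is at about 37.5 mm and almost free of contact. I'll lower it to the ledges.

Call:
drive_tool(plan=[[0,0,0.001,0],[0,0,0.002,0],[0,0,0.003,0],[0,0,0.0035,0],[0,0,0.0035,0]])

```text
t: 11.38
ee_pos: [0.5305, 0.1329, 0.1002]
orientation: [2.051, 2.379, 0.001]
ft_force: [-1.2, -4.3, 4.6]
grip_width: 0.284
grasp_force: 25.0
```

Contact came at underside ≈ 35.0 mm, so it is seated on the ledges. I'll release and retreat.

Call:
drive_tool(plan=[[0,0,0,0],[0,0,0,0],[0,0,0,0],[0,0,0,0],[0,0,-0.02,0],[0,0,-0.06,0],[-0.04,0,-0.1,0],[-0.08,0,-0.12,0],[-0.08,0,-0.12,0],[-0.08,0,-0.12,0]], fingers=0.05)

```text
t: 12.62
ee_pos: [0.5416, 0.0542, 0.2187]
orientation: [-2.051, -2.378, 0.001]
ft_force: [-1.0, 0.6, -0.6]
grip_width: 0.551
grasp_force: 0.0
```

Run:
```python
from h import *
cp=bot.camera_params('wrist');o=bot.get_obs();print(o['t'],o['ee_pos'],o['ft_force'],np.abs(o['joint_vel']).max())
im=bot.grab_frame('wrist'); cv2.imwrite("pics/w5.png",im[:,:,::-1])
sc=bot.grab_frame('scene'); cv2.imwrite("pics/s5.png",sc[:,:,::-1])
a=cv2.resize(im[30:180,150:350][:,:,::-1],(480,360),interpolation=cv2.INTER_CUBIC)
b=cv2.resize(sc[100:260,300:440][:,:,::-1],(315,360),interpolation=cv2.INTER_CUBIC)
cv2.imwrite('pics/c5.png',np.hstack([a,b]))
```

```text
12.625 [0.54159621 0.05418178 0.21872755] [-0.95975881  0.5515442  -0.58706052] 0.017072078339581406
```

View pics/c5.png

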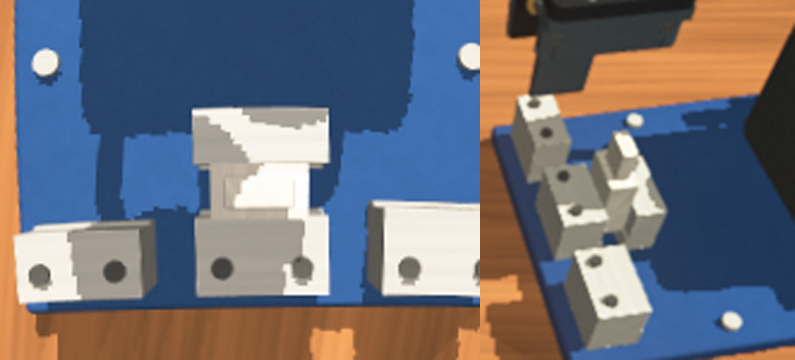

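Run:
```python
from h import *
cp=bot.camera_params('wrist');o=bot.get_obs();r=R.from_rotvec(o['orientation']);p=o['ee_pos']
f=lambda c,z: np.round(r.inv().apply(pix2plane(cp,np.array([c])/2.4+[149.8,29.8],z,True)-p)[0,:2]*1000,1)
print('cheek',f((193,163),.07),f((329,163),.07),'stop',f((196,219),.07),f((329,219),.07))
print('sp',f((209,164),.095),f((310,164),.095),f((211,216),.095),f((310,212),.095))
print('tab top',f((225,175),.125),f((309,175),.125))
for n in ["thread_cone","oil"]: print(n,bot.search_frame(n,"scene")[:1])
```

```text
cheek [ 92.2 -28.8] [92.3 31.2] stop [ 67.  -27.7] [67.1 31.5]
sp [ 91.1 -20.1] [91.1 21. ] [ 69.6 -19.4] [71.3 21.1]
tab top [ 86.3 -12.2] [86.4 18.5]
thread_cone [{'at': [0.7762, -0.053, 0.0075], 'p': 0.95}]
oil [{'at': [0.7259, -0.1877, 0.0532], 'p': 0.72}]
```

```bash
python3 -c "
from h import *
print(bot.sign_off())"
```

```text
the job is handed in; nothing more can be done
None
```

I handed the job in with spacer_mid standing in the gap, seated on both ledges (underside about 35 mm) and within about 1 mm of midway; I did not physically try the thin and thick spacers, because the gap measured about 24 mm and the first one I tried seated without forcing, so they stayed standing in the tray, with the thread cone and oil bottle untouched.

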